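# Lock the drain-board leaf with its cam screw

## Task

Take the big screwdriver from its wooden stand, set its blade down into the slot of the steel cam disc on the drain-board dock and turn the disc clockwise to its stop, so that it pulls the loose leaf fully home against the dock. Then put the screwdriver back in its stand, upright with the collar resting on the top. Do not touch the dock, disc or leaf with the hand, and leave the other things on the counter where they are.

Things in the scene. Friction and masses are not known exactly. Their poses are not given: they have to be found in the camera images.
- dock: wooden drain-board dock, fixed, 130 mm (its x) by 120 mm (its y, from -70 to +50), 30 mm high, carrying the steel cam disc and the sliding leaf. Origin: on the counter under the axis of the cam disc; z up; +y runs along the bolt line towards the leaf.
- leaf_top (a point): centre of the top of the leaf, a grooved wooden board 130 by 88 by 30 mm beyond the +y edge of the dock. It slides along the dock y on a steel bolt whose head sits under the cam disc. At the start a gap of 10 to 12 mm parts it from the dock; home, it stands flush against the dock.
- cam (a joint): angle of the cam disc (rad): 0 open, grows clockwise seen from above, hard stop at 1.2 = locked. Starts at 0 to 0.2, turns stiffly (0.12 N m), stays where left. The leaf follows it, 10 mm per rad, home as the stop is reached. At the stop the slot lies along the bolt line (dock y); at 0 it lies 1.2 rad counter-clockwise of that.
- cam_slot (a point): centre of the floor of the straight screwdriver slot in the top of the cam disc (steel, 72 mm across, on the dock, inside a dark steel collar 90 mm across, 41 mm above the counter). x along the slot, z up. Slot 10 mm wide, 72 long, 12 deep; floor 34 mm, disc top 46 mm above the counter.
- driver_handle (a point): handle centre of a flat-blade screwdriver, 131 mm, 0.18 kg, upright in its stand, blade down. x along the blade width, z up to the butt. Handle black, 32 mm square (flats face x and y), 60 mm long. Below: steel collar 50 mm across, 6 thick, underside 36 mm below this point; 12 mm shank; blade 26 wide (x), 5 thick (y), 22 long, its tip 101 mm below this point.
- driver_tip (a point): centre of the lower end of the screwdriver blade, on the tool axis, 101 mm from the handle centre; same axes.
- stand_seat (a point): where the blade tip is when the screwdriver stands in its stand, collar resting on the top. Stand: pale wooden block 90 (x) by 75 (y) by 80 mm high, fixed; opening 39 (x) by 23 mm (y) in the middle of its top, 72 deep; this point is 65 mm below the top, on its centre line. The blade starts along x within 0.1 rad.
- sugar_bowl: black ceramic sugar bowl with its knobbed lid, about 96 mm across, 104 mm high; bystander. Origin: centre of its underside.
- pie_dish: glass pie dish, 200 mm across, 40 mm high; bystander. Origin: centre of its underside.
- fork_near: steel fork about 180 mm long lying on the counter on the robot side; bystander. Origin: underside, on its length.
- fork_far: steel fork about 180 mm long lying on the far side; bystander. Origin: underside, on its length.
- reamer: yellow plastic citrus reamer, dish 116 mm across, 68 mm high; bystander. Origin: centre of its underside.
- mug: white mug, 80 mm across, 95 mm high; bystander. Origin: centre of its underside.
- jar: glass jar with steel cap, 72 mm across, 120 mm high; bystander. Origin: centre of its underside.
Things that resemble listed ones, but are neither listed nor needed, are in the scene too. Leave any blue or orange look-alike of the part that bears driver_handle alone.

How it is judged (in metres and radians):
On the way, in this order (a step that is already met when the one before it is completed fails the run):
1. the screwdriver blade is down in the slot of the cam disc, tool upright (distance between driver_tip and cam_slot below 0.01 m and angle between driver_handle's own z axis and vertical below 0.2 rad), for 0.1 s.
2. the cam disc is turned to its stop with the blade still in the slot (value of joint cam above 1.1 rad and distance between driver_tip and cam_slot below 0.013 m), for 0.1 s.
At the end, for the whole second after the job is handed in: The cam stands at 1.1 rad or more (the leaf is then home within about 1 mm), and the screwdriver stands in its stand with its tip within 12 mm of the seat point, upright within 0.12 rad (value of joint cam above 1.1 rad and distance between driver_tip and stand_seat below 0.012 m and angle between driver_handle's own z axis and vertical below 0.12 rad); the robot touches nothing.
It fails at once if the hand or arm presses on the dock, cam disc or leaf (over 3 N) (contact force between any of the fingers, the arm and dock above 3 N).
It fails at once if another thing on the counter is moved by more than 30 mm (distance of any of sugar_bowl, pie_dish, fork_near, fork_far, reamer, mug, jar from where it was at the start of the episode above 0.03 m).
It also fails if it takes over 53 s, if anything falls off the work surface, if the arm or the gripper's body presses on something with over 40 N, if the wrist force passes 120 N, or if a joint passes its speed limit or range.

## Robot

A 6-joint arm with a two-finger parallel gripper is mounted at the origin on the work surface. World frame = base frame: x ahead of the robot, y to its left, z up, the work surface at z = 0. Lengths are in mm, angles in rad, forces in N, time in s.
With the tool pointing down it reaches from about 350 to 775 mm from the base axis. Payload 7.3 kg.
Tool frame: the origin (TCP) lies at the very end of the fingers, on their centre line; the grasp point (between the pads) lies 19 mm behind it (bot.grasp_offset is the distance from the TCP to the grasp point, in mm); z points along the fingers, y is the direction in which the jaws open and shut (so a half turn about z gives the same grasp; the last joint's range is limited). The gripper opens to 92 mm and grips with 3 to 60 N. Pads are 19 mm wide; open, the fingers measure 130 mm over their backs; the gripper's body (75 mm by 190 mm) begins 47 mm behind the grasp point.
Start: joints at [1.053, 0.342, 1.524, -0, 1.275, -0.146], TCP at [190.716, 489.155, 226.741] pointing down, gripper open.
Joint ranges: [-2.53, 2.53], [-0.77, 2.02], [0.04, 2.7], [-1, 4.14], [0.28, 2.66], [-3.11, 3.11]. Speed limits (rad/s): [2.57, 2.57, 3.14, 3.14, 3.14, 3.14].

## Interface

Orientations are given as [roll, pitch, yaw] about the fixed x, y, z axes, in that order (R = Rz(yaw) Ry(pitch) Rx(roll)).
In Python, from plant import bot gives the robot as it stands.
- The arm moves only by the tool servo_tool, never from a script. Its arguments are lists of equal length, an entry for each row: "angular": the turn, a rotation vector about the world's x, y, z in degrees, a list of three; "slide": the shift along the world's x, y, z in mm, a list of three; "grip": the opening, from -1 (shut) to 1 (fully open), so that 0 is half open. In form: {"angular": [[ax, ay, az], ...], "slide": [[dx, dy, dz], ...], "grip": [grip, ...]}. A call has 1 to 10 rows; each row is the pose to reach, as a shift and turn from the pose commanded when the call began; what a row does not reach only later rows make up. A row lasts 1/12 s, in which the tool goes at most 41.7 mm and 7.16 degrees, less where a joint would pass 70% of its speed; a pose out of reach is approached as far as the arm can. A call with a gripper value outside its range is refused whole. The fingers move at their own pace and stop on an object; the grip force is fixed at half the most. Time passes only in rows, so rows that repeat a pose let the fingers close. It gives the time, the measured TCP pose, the force and the opening at its end, in the units of the state.
- bot.get_obs(): the state, without advancing time (a new reading comes with each control period).
- bot.capture(name): name is "scene" or "top"; returns a dict with "img" (420x560x3 uint8, blue, green, red), "range_z" (420x560 float32, mm along the optical axis (not along the pixel's ray), 0 where there is no reading), "fov_y" (degrees; the focal length in pixels is half the picture's height over the tangent of half this angle, whatever the lens; pixels are square), "cx", "cy" (the principal point, pixels), "R" (3x3) and "t" (3): a world point X has camera coordinates R X + t. Camera axes: x right, y down, z forward; pixel columns grow to the right and rows downward; lengths in mm; the calibration is good to about 2 mm. A picture is of the moment at which its call begins.
- bot.close_job(): hands the job in, once; it reports no verdict.
The state is a dict: "time": time; "joint_positions": joint angles; "dq": joint speeds; "tau": joint torques, N m; "tool_pos": TCP position; "tcp_rot": TCP orientation; "contact_force": force on the tool from outside, world axes, zero at the start; "moment": the same for the moment, N m; "grip_width": finger opening in mm.
Only numpy, scipy, OpenCV 4.12 (cv2) and the standard library are available. Lean on these libraries where they do the work, as an engineer would, in place of code of your own. Each camera call takes 0.05 s, during which the arm holds its last target.

## Working session

There is one attempt and no reset: what is moved stays moved. The work goes in short steps, Python scripts to look and compute and a tool call to move; the robot and the scene stay as the last step left them, time stands still between calls to the robot, and variables do not carry over. Pictures are saved under pics/ and viewed, and the job is handed in when it is done.

Besides the shell and the picture viewer there is one more tool, called after "Request:" as name(argument=value, ...), one argument or row to a line, values as JSON. servo_tool: Moves the arm, as the interface text tells. Its arguments: {"type":"object","properties":{"angular":{"type":"array","items":{"type":"array","items":{"type":"number"}}},"slide":{"type":"array","items":{"type":"array","items":{"type":"number"}}},"grip":{"type":"array","items":{"type":"number"}}},"required":["angular","slide","grip"]}

```bash
mkdir -p pics; ls; cat > h.py <<'E'
import numpy as np, cv2, pickle
from plant import bot
def grab(n,tag):
    c=bot.capture(n); cv2.imwrite(f'pics/{tag}.png',c['img']); pickle.dump(c,open(f'{tag}.pkl','wb')); return c
def K(c):
    f=210/np.tan(np.radians(c['fov_y'])/2); return f,c['cx'],c['cy']
def ray(c,u,v):
    f,cx,cy=K(c); R=np.array(c['R']);t=np.array(c['t'])
    o=-R.T@t; d=R.T@np.array([(u-cx)/f,(v-cy)/f,1]); return o,d
def onz(c,u,v,z):
    o,d=ray(c,u,v); return o+d*(z-o[2])/d[2]
def cloud(c):
    f,cx,cy=K(c); Z=c['range_z']; v,u=np.mgrid[0:Z.shape[0],0:Z.shape[1]]
    P=np.stack([(u-cx)/f*Z,(v-cy)/f*Z,Z],-1); W=(P-np.array(c['t']))@np.array(c['R']); W[Z==0]=np.nan; return W
E
python3 - <<'E'
from h import *
for n in('scene','top'):
    c=grab(n,n+'0'); print(n,c['fov_y'],c['cx'],c['cy'],-np.array(c['R']).T@c['t'])
o=bot.get_obs(); print(o)
E
```

```text
pics
scene 43.5271571886397 267.3119321130677 202.6774857848178 [1455.59047532  562.56024688  964.64853202]
top 45.62987035868271 277.78490335566323 205.77713535190443 [ 369.20849419  -56.8704494  1237.74066095]
{'time': 0.1, 'joint_positions': array([ 1.05299014e+00,  3.42652588e-01,  1.52490228e+00,  7.99189345e-06,
        1.27537827e+00, -1.46005161e-01]), 'dq': array([-1.64556540e-03,  1.49070416e-04, -2.43589047e-03, -5.68040934e-05,
        1.16328901e-03, -5.70359539e-04]), 'tau': array([ 1.68895349e-03, -4.32004917e+01, -2.44696462e+01,  7.20232632e-02,
        5.25958801e-02, -4.47040054e-05]), 'tool_pos': array([190.53510829, 488.83215328, 226.12139428]), 'tcp_rot': array([-3.14026754e+00, -2.02584568e-04,  2.76978916e+00]), 'contact_force': array([ 0.00775492,  0.81357203, -0.02709457]), 'moment': array([-0.018536  , -0.00136258, -0.00088857]), 'grip_width': 91.56299727338947}
```

View pics/scene0.png

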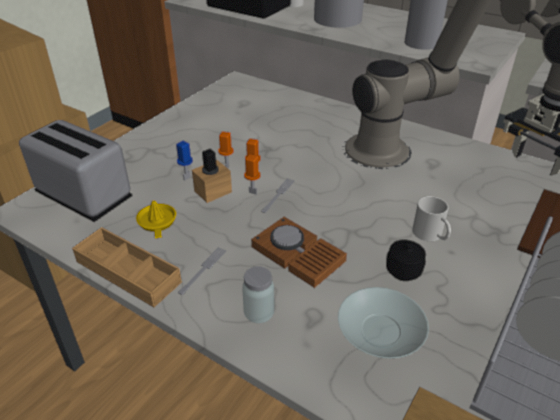

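View pics/top0.png

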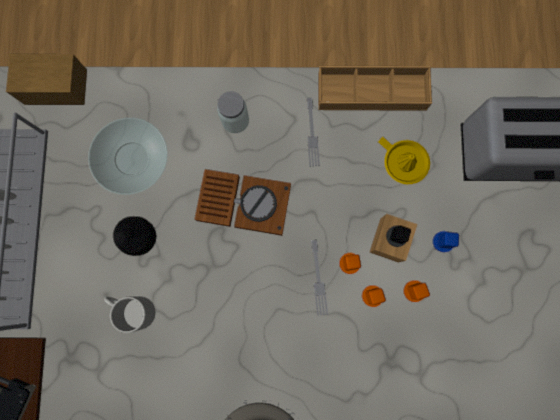

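The overview shows the black driver in its stand at top-view (397,236). Three orange and one blue look-alikes are around it, and the dock's disc is at (259,203) with the leaf to its left. I'll zoom in next.

```bash
python3 - <<'E'
from h import *
c=pickle.load(open('top0.pkl','rb'));s=pickle.load(open('scene0.pkl','rb'))
a=cv2.resize(c['img'][160:250,185:305],None,fx=6,fy=6,interpolation=cv2.INTER_CUBIC); cv2.imwrite('pics/dock.png',a)
b=cv2.resize(c['img'][195:315,330:470],None,fx=5,fy=5,interpolation=cv2.INTER_CUBIC); cv2.imwrite('pics/stand.png',b)
W=cloud(c)
# heights
def pts(m,n):
    P=W[m]; P=P[~np.isnan(P[:,0])]; print(n,len(P),np.median(P,0),P.min(0),P.max(0))
img=c['img'].astype(int); B,G,Rr=img[...,0],img[...,1],img[...,2]
box=np.zeros(B.shape,bool); box[210:268,365:420]=1
pts(box&(img.max(2)<50)&(W[...,2]>140),'handletop')
pts(box&(abs(W[...,2]-80)<5),'standtop')
m=(box&(abs(W[...,2]-80)<5)&(Rr>B+25)).astype(np.uint8)
print('stand rect px',cv2.minAreaRect(cv2.findNonZero(m)))
q=W[(m>0)][:,:2].astype(np.float32); print('stand rect',cv2.minAreaRect(q))
h=box&(W[...,2]>150); print('handle rect',cv2.minAreaRect(W[h][:,:2].astype(np.float32)),h.sum(), np.percentile(W[h][:,2],[5,50,95]))
box[:]=0; box[165:240,190:295]=1
d=box&(abs(W[...,2]-30)<4)
print('dock+leaf z30',cv2.minAreaRect(W[d][:,:2].astype(np.float32)))
for lo,hi in((36,43),(43,50)):
    d=box&(W[...,2]>lo)&(W[...,2]<hi); print(lo,d.sum(),cv2.minEnclosingCircle(W[d][:,:2].astype(np.float32)),W[d].mean(0))
for n,x in(('orange',(Rr>180)&(B<80)&(G<150)&(G>40)&(Rr-G>70)),('blue',(B>120)&(Rr<80))):
    k,l,st,ce=cv2.connectedComponentsWithStats(x.astype(np.uint8))
    for i in range(1,k):
        if st[i,4]>60: print(n,ce[i],st[i],np.nanmedian(W[l==i],0),np.nanmax(W[l==i][:,2]))
E
```

```text
handletop 198 [ 494.39547622 -314.80819485  146.09600224] [ 477.41183799 -333.09283614  140.1635661 ] [ 510.25621345 -296.46096673  153.2978875 ]
standtop 853 [ 485.48303618 -308.32436349   80.71698683] [ 439.62795705 -364.03210008   75.21238184] [ 548.8018158  -265.38544227   84.9965942 ]
stand rect px ((395.300048828125, 236.6000213623047), (33.20391082763672, 38.89601135253906), 18.434946060180664)
stand rect ((494.3634033203125, -315.01226806640625), (76.18409729003906, 91.59839630126953), 70.77540588378906)
handle rect ((493.8853759765625, -315.41326904296875), (18.826810836791992, 21.075870513916016), 80.61924743652344) 8 [150.16451513 150.79079961 153.15664042]
dock+leaf z30 ((584.7955932617188, 47.387535095214844), (219.5300750732422, 131.07925415039062), 81.04322814941406)
36 364 ((570.741943359375, 46.51191711425781), 106.51242065429688) [579.64448053  12.14266247  39.91628038]
43 573 ((578.4982299804688, 8.01904582977295), 43.827972412109375) [577.37759269   7.95805827  46.30584094]
```

```bash
ls pics
```

```text
dock.png
scene0.png
stand.png
top0.png
```

View pics/dock.png

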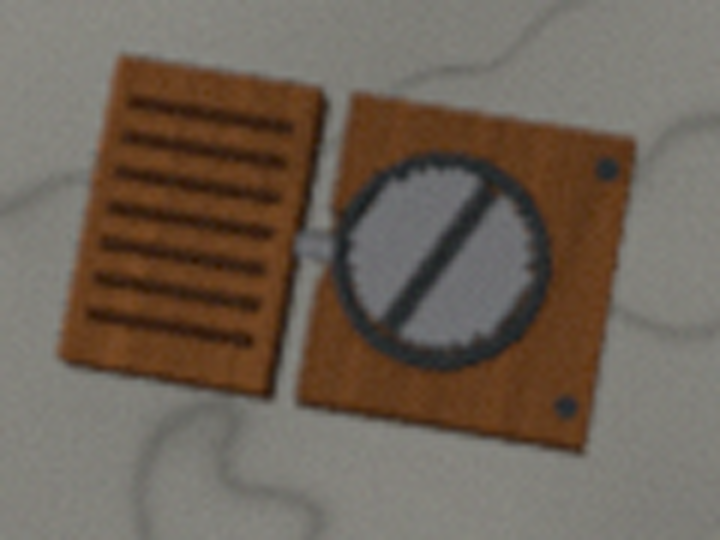

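View pics/stand.png

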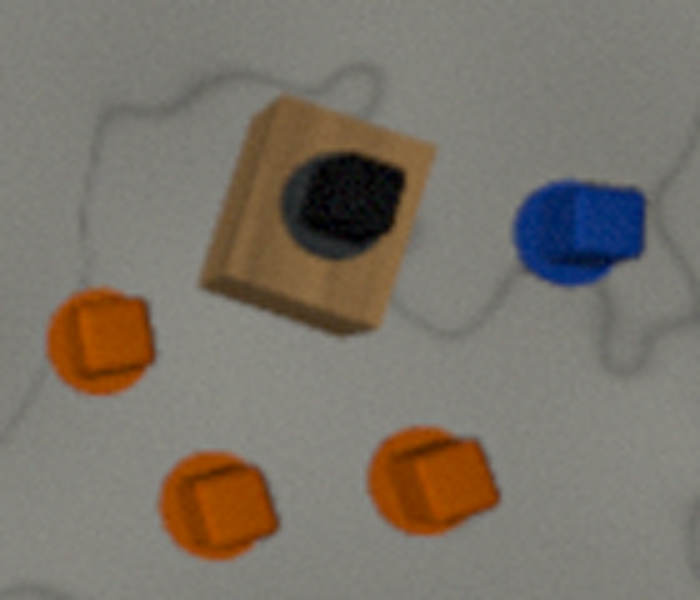

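```bash
python3 - <<'E'
from h import *
c=pickle.load(open('top0.pkl','rb'));s=pickle.load(open('scene0.pkl','rb'))
def proj(c,P):
    f,cx,cy=K(c); q=np.array(c['R'])@P+c['t']; return q[:2]/q[2]*f+[cx,cy]
b=cv2.resize(s['img'][140:205,180:245],None,fx=9,fy=9,interpolation=cv2.INTER_CUBIC); cv2.imwrite('pics/stand_s.png',b)
b=cv2.resize(s['img'][210:290,245:350],None,fx=7,fy=7,interpolation=cv2.INTER_CUBIC); cv2.imwrite('pics/dock_s.png',b)
for nm,c in(('top',c),('scene',s)):
    W=cloud(c); img=c['img'].astype(int)
    u0,v0=proj(c,np.array([494,-315,146])).astype(int)
    yy,xx=np.mgrid[0:420,0:560]; near=(abs(xx-u0)<25)&(abs(yy-v0)<25)
    m=near&(W[...,2]>138); 
    print(nm,'handletop px',m.sum(),np.nanmedian(W[m],0), cv2.minAreaRect(np.argwhere(m)[:,::-1].astype(np.float32)))
    # disc: bright grey pixels inside
    u1,v1=proj(c,np.array([578,8,46])).astype(int); near=(abs(xx-u1)<25)&(abs(yy-v1)<25)
    sat=img.max(2)-img.min(2); m=near&(sat<30)&(img.mean(2)>110)&(W[...,2]>40)
    q=np.array([onz(c,x,y,46)[:2] for y,x in np.argwhere(m)],np.float32)
    hull=cv2.convexHull(q); print(' disc ellipse',cv2.fitEllipse(hull),cv2.minEnclosingCircle(q),m.sum())
    # slot: dark pixels within 28mm of centre
    cc=np.array(cv2.minEnclosingCircle(q)[0])
    A=np.array([onz(c,x,y,46)[:2] for y,x in np.argwhere(near)]);gr=img.mean(2)[near]
    k=(np.linalg.norm(A-cc,axis=1)<30)
    w=np.clip(np.percentile(gr[k],70)-gr[k]-25,0,None); D=A[k]; mu=(D*w[:,None]).sum(0)/w.sum(); C=((D-mu)*w[:,None]).T@(D-mu); e,V=np.linalg.eigh(C); v=V[:,1]
    print(' slot mean',mu,'angle',np.degrees(np.arctan2(v[1],v[0])))
    # wood contours at z30
    near=(abs(xx-u1)<75)&(abs(yy-v1)<55); wood=near&(img[...,2]>img[...,0]+25)&(img[...,2]>50)&(W[...,2]>24)
    k,l,st,ce=cv2.connectedComponentsWithStats(wood.astype(np.uint8))
    for i in range(1,k):
        if st[i,4]>150:
            q=np.array([onz(c,x,y,30)[:2] for y,x in np.argwhere(l==i)],np.float32); print(' wood',st[i],cv2.minAreaRect(q))
E
```

```text
top handletop px 213 [ 494.66359795 -314.98770046  145.99731429] ((402.0, 233.00001525878906), (14.834939002990723, 14.834939002990723), 15.94539737701416)
 disc ellipse ((576.7164916992188, 7.881160736083984), (63.743255615234375, 65.7900390625), 6.1638665199279785) ((577.9050903320312, 7.863899230957031), 33.6197509765625) 239
 slot mean [577.64989492   7.77490638] angle 144.99219380874746
 wood [ 194  169   45   57 1829] ((594.5708618164062, 111.413818359375), (88.69780731201172, 129.7960662841797), 80.88990020751953)
 wood [ 234  175   57   60 1471] ((576.2924194335938, -1.7798233032226562), (119.78362274169922, 131.05165100097656), 80.73625183105469)
scene handletop px 95 [ 497.31145221 -308.43555777  146.07186181] ((208.25003051757812, 153.25001525878906), (10.606600761413574, 11.31370735168457), 45.0)
 disc ellipse ((577.0440673828125, 10.956110000610352), (66.01325988769531, 72.6142807006836), 142.4876708984375) ((576.5230102539062, 12.008708000183105), 36.43086624145508) 350
 slot mean [nan nan] angle nan
 wood [211 180  21  15 222] ((485.96148681640625, -282.6284484863281), (71.6862564086914, 60.984867095947266), 39.213748931884766)
 wood [252 217  65  46 867] ((576.954833984375, 1.747344970703125), (126.16425323486328, 136.21119689941406), 81.021728515625)
 wood [ 288  238   59   45 1327] ((595.4340209960938, 114.81011962890625), (92.29686737060547, 134.99380493164062), 81.03060913085938)<stdin>:22: RuntimeWarning: invalid value encountered in divide
```

```bash
ls pics
```

```text
dock.png
dock_s.png
scene0.png
stand.png
stand_s.png
top0.png
```

View pics/stand_s.png

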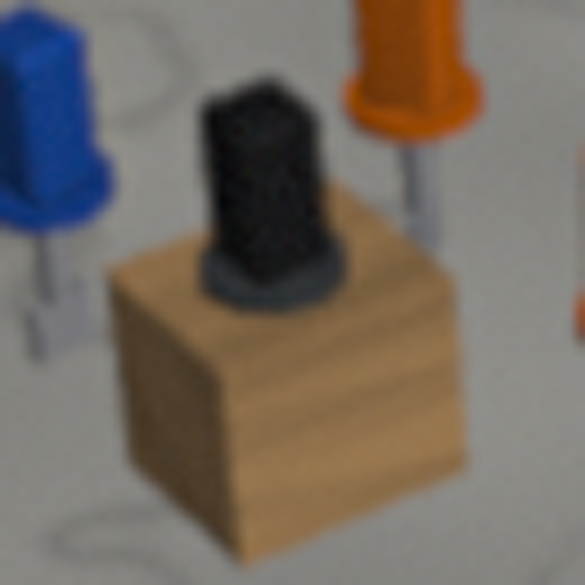

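View pics/dock_s.png

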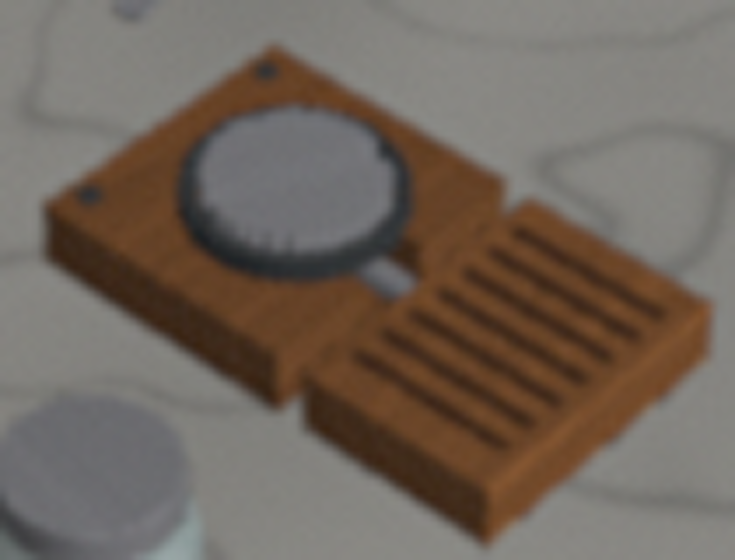

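The top view gives, in mm:

| Item | Position / angle |
|---|---|
| Handle axis | (494.6, -315.0), top at z 146 as expected |
| Handle flats | about -16° |
| Stand | centre (494.4, -315), x axis at -19° |
| Disc centre | (577.9, 8), which matches the dock rectangle (120 x 131) |
| Bolt line | 81° |
| Slot | about 145 to 147°, so cam is about 0.06 |

Next I move above the handle with the jaws across the blade width, so tool yaw is 74°.

Request:
servo_tool(
  angular=[
    [0,0,-40],
    [0,0,-40],
    [0,0,-40],
    [0,0,-40],
    [0,0,-40],
    [0,0,-40],
    [0,0,-40],
    [0,0,-40],
    [0,0,-40],
    [0,0,-40],
  ],
  slide=[
    [260,-300,0],
    [260,-300,0],
    [260,-300,0],
    [260,-300,0],
    [260,-300,0],
    [260,-300,0],
    [260,-300,0],
    [260,-300,0],
    [260,-300,0],
    [260,-300,0],
  ],
  grip=[1,1,1,1,1,1,1,1,1,1],
)

```text
time: 0.93
tool_pos: [452.9, 185.8, 226.5]
tcp_rot: [-3.142, 0.001, 2.069]
contact_force: [0.7, -0.1, 0.4]
grip_width: 91.9
```

Request:
servo_tool(
  angular=[
    [0,0,-44.7],
    [0,0,-44.7],
    [0,0,-44.7],
    [0,0,-44.7],
    [0,0,-44.7],
    [0,0,-44.7],
    [0,0,-44.7],
    [0,0,-44.7],
    [0,0,-44.7],
    [0,0,-44.7],
  ],
  slide=[
    [44,-400,0],
    [44,-400,0],
    [44,-400,0],
    [44,-400,0],
    [44,-400,0],
    [44,-400,0],
    [44,-400,0],
    [44,-400,0],
    [44,-400,0],
    [44,-400,0],
  ],
  grip=[1,1,1,1,1,1,1,1,1,1],
)

```text
time: 1.77
tool_pos: [494.4, -214.6, 226.3]
tcp_rot: [-3.141, 0.001, 1.289]
contact_force: [-0.2, 0.3, -0.3]
grip_width: 91.4
```

Request:
servo_tool(
  angular=[
    [0,0,0],
    [0,0,0],
    [0,0,0],
    [0,0,0],
    [0,0,0],
    [0,0,0],
  ],
  slide=[
    [0,-40,0],
    [0,-80,0],
    [0,-104,0],
    [0,-104,0],
    [0,-104,0],
    [0,-104,0],
  ],
  grip=[1,1,1,1,1,1],
)

```text
time: 2.27
tool_pos: [494.5, -314.0, 226.2]
tcp_rot: [-3.14, -0.001, 1.291]
contact_force: [-1.0, 0.5, 0.3]
grip_width: 92.2
```

```bash
python3 - <<'E'
from h import *
print({k:np.round(v,3) for k,v in bot.get_obs().items() if k in('joint_positions','tool_pos','tcp_rot','contact_force')})
c=grab('scene','scene1'); t=grab('top','top1')
a=cv2.resize(c['img'][100:230,150:290],None,fx=4,fy=4,interpolation=cv2.INTER_CUBIC); b=cv2.resize(t['img'][170:300,330:470],None,fx=4,fy=4,interpolation=cv2.INTER_CUBIC)
cv2.imwrite('pics/a1.png',cv2.resize(np.hstack([a,b]),(800,371)))
E
```

```text
{'joint_positions': array([-6.970e-01,  4.560e-01,  1.349e+00,  1.000e-03,  1.338e+00,
       -4.180e-01]), 'tool_pos': array([ 494.487, -313.997,  226.215]), 'tcp_rot': array([-3.140e+00, -1.000e-03,  1.291e+00]), 'contact_force': array([-0.999,  0.504,  0.338])}
```

View pics/a1.png

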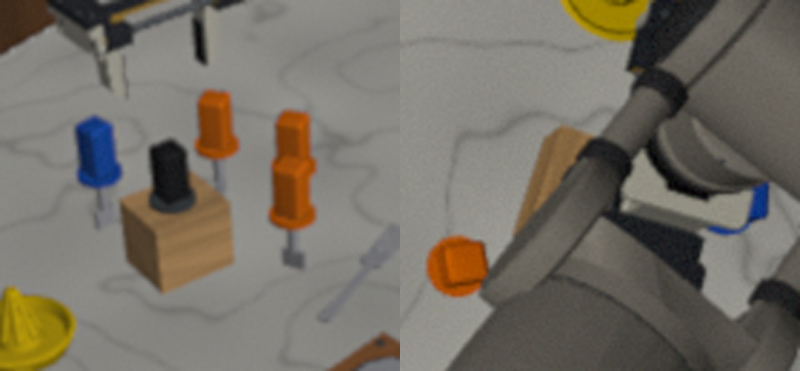

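Scene view: the gripper is centred over the black handle and the look-alikes are clear of it. I'll descend and grip.

Request:
servo_tool(
  angular=[
    [0,0,0],
    [0,0,0],
    [0,0,0],
    [0,0,0],
    [0,0,0],
    [0,0,0],
    [0,0,0],
    [0,0,0],
  ],
  slide=[
    [0,0,-25],
    [0,0,-50],
    [0,0,-70],
    [0,0,-90],
    [0,0,-105],
    [0,0,-118],
    [0,0,-128],
    [0,0,-128],
  ],
  grip=[1,1,1,1,1,1,1,1],
)

```text
time: 3.03
tool_pos: [494.1, -313.1, 96.9]
tcp_rot: [-3.138, -0.002, 1.293]
contact_force: [-0.7, 0.2, -1.4]
grip_width: 91.6
```

Request:
servo_tool(
  angular=[
    [0,0,0],
    [0,0,0],
    [0,0,0],
    [0,0,0],
    [0,0,0],
    [0,0,0],
    [0,0,0],
    [0,0,0],
    [0,0,0],
    [0,0,0],
  ],
  slide=[
    [0,0,0],
    [0,0,0],
    [0,0,0],
    [0,0,0],
    [0,0,0],
    [0,0,0],
    [0,0,0],
    [0,0,0],
    [0,0,0],
    [0,0,0],
  ],
  grip=[0.3,0,-0.3,-1,-1,-1,-1,-1,-1,-1],
)

```text
time: 3.87
tool_pos: [494.7, -314.9, 98.7]
tcp_rot: [-3.142, 0.0, 1.291]
contact_force: [-0.2, -1.0, -0.2]
grip_width: 32.1
```

```bash
python3 - <<'E'
from h import *
print({k:np.round(v,3) for k,v in bot.get_obs().items() if k!='tau'})
c=grab('scene','scene2'); t=grab('top','top2')
a=cv2.resize(c['img'][100:230,150:290],None,fx=4,fy=4,interpolation=cv2.INTER_CUBIC); b=cv2.resize(t['img'][170:300,330:470],None,fx=4,fy=4,interpolation=cv2.INTER_CUBIC)
cv2.imwrite('pics/a2.png',cv2.resize(np.hstack([a,b]),(800,371)))
E
```

```text
{'time': np.float64(3.867), 'joint_positions': array([-0.697,  0.577,  1.518, -0.   ,  1.046, -0.418]), 'dq': array([-0.001, -0.001, -0.001, -0.   ,  0.   , -0.001]), 'tool_pos': array([ 494.668, -314.857,   98.712]), 'tcp_rot': array([-3.142,  0.   ,  1.291]), 'contact_force': array([-0.155, -0.985, -0.173]), 'moment': array([-0.113,  0.093,  0.053]), 'grip_width': np.float64(32.123)}
```

View pics/a2.png

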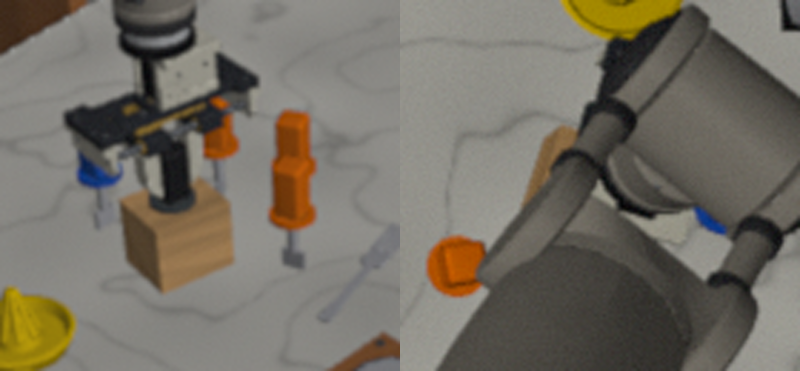

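The grip is on the flats: 32.1 mm opening, and the pads sit on the handle above the collar. I'll lift.

Request:
servo_tool(
  angular=[
    [0,0,0],
    [0,0,0],
    [0,0,0],
    [0,0,0],
    [0,0,0],
    [0,0,0],
    [0,0,0],
    [0,0,0],
    [0,0,0],
  ],
  slide=[
    [0,0,8],
    [0,0,20],
    [0,0,40],
    [0,0,60],
    [0,0,80],
    [0,0,105],
    [0,0,130],
    [0,0,140],
    [0,0,140],
  ],
  grip=[-1,-1,-1,-1,-1,-1,-1,-1,-1],
)

```text
time: 4.72
tool_pos: [495.6, -315.6, 241.7]
tcp_rot: [3.136, 0.002, 1.292]
contact_force: [-0.0, -0.2, -1.6]
grip_width: 32.2
```

Request:
servo_tool(
  angular=[
    [0,0,-2],
    [0,0,-4],
    [0,0,-6],
    [0,0,-8],
    [0,0,-10],
    [0,0,-12],
    [0,0,-14],
    [0,0,-16],
    [0,0,-18],
    [0,0,-18.2],
  ],
  slide=[
    [5,18,0],
    [14,50,0],
    [23,88,0],
    [33,126,0],
    [43,164,0],
    [53,202,0],
    [63,240,0],
    [73,280,0],
    [81,310,0],
    [83.3,324,0],
  ],
  grip=[-1,-1,-1,-1,-1,-1,-1,-1,-1,-1],
)

```text
time: 5.55
tool_pos: [577.8, 13.4, 236.7]
tcp_rot: [-3.138, 0.0, 0.975]
contact_force: [0.2, -0.5, -1.6]
grip_width: 31.9
```

Request:
servo_tool(
  angular=[
    [0,0,0],
    [0,0,0],
    [0,0,0],
    [0,0,0],
    [0,0,0],
    [0,0,0],
  ],
  slide=[
    [0,0,-20],
    [0,0,-45],
    [0,0,-70],
    [0,0,-80],
    [0,0,-80],
    [0,0,-80],
  ],
  grip=[-1,-1,-1,-1,-1,-1],
)

```text
time: 6.05
tool_pos: [577.8, 9.1, 158.2]
tcp_rot: [-3.14, 0.001, 0.974]
contact_force: [-0.2, -0.2, -0.2]
grip_width: 32.4
```

```bash
python3 - <<'E'
from h import *
print({k:np.round(v,3) for k,v in bot.get_obs().items() if k!='tau'})
c=grab('scene','scene3'); t=grab('top','top3')
a=cv2.resize(c['img'][180:300,235:355],None,fx=5,fy=5,interpolation=cv2.INTER_CUBIC); cv2.imwrite('pics/a3.png',a)
b=cv2.resize(t['img'][140:260,190:340],None,fx=4,fy=4,interpolation=cv2.INTER_CUBIC); cv2.imwrite('pics/b3.png',b)
E
```

```text
{'time': np.float64(6.05), 'joint_positions': array([-0.117,  0.499,  1.474, -0.   ,  1.171,  0.48 ]), 'dq': array([ 0.   , -0.03 , -0.036,  0.   ,  0.005,  0.   ]), 'tool_pos': array([577.764,   9.084, 158.229]), 'tcp_rot': array([-3.14e+00,  1.00e-03,  9.74e-01]), 'contact_force': array([-0.161, -0.184, -0.2  ]), 'moment': array([-0.1  ,  0.011,  0.014]), 'grip_width': np.float64(32.387)}
```

View pics/a3.png

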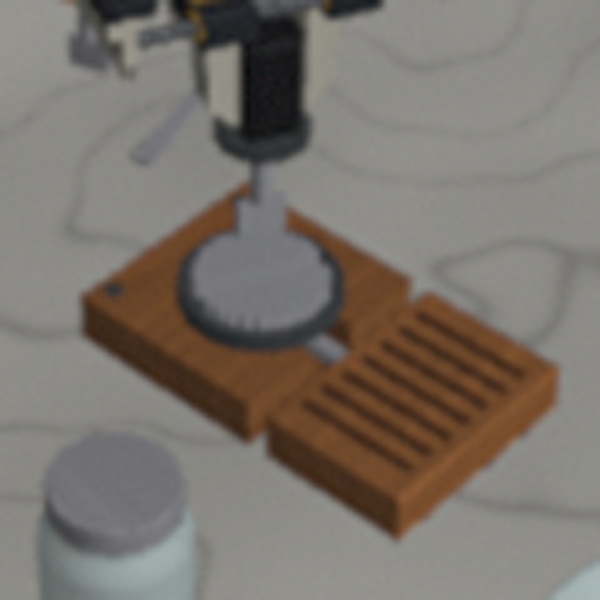

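View pics/b3.png

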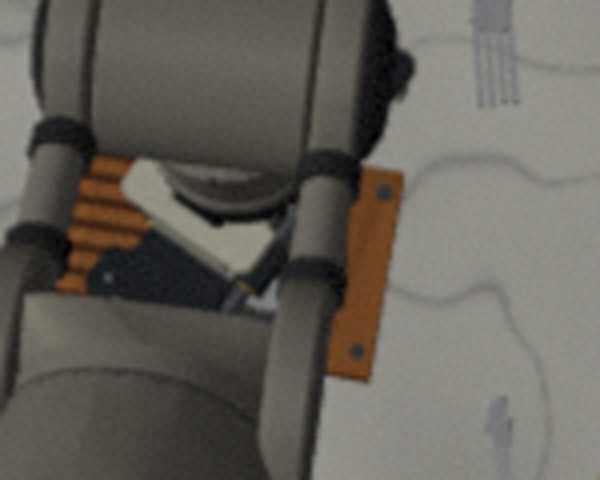

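```bash
python3 - <<'E'
from h import *
from scipy.optimize import least_squares
s=pickle.load(open('scene3.pkl','rb')); W=cloud(s); img=s['img'].astype(int)
yy,xx=np.mgrid[0:420,0:560]
def band(lo,hi,cx,cy,r):
    m=(W[...,2]>lo)&(W[...,2]<hi)&(np.hypot(W[...,0]-cx,W[...,1]-cy)<r); return m
def circ(P,r):
    f=least_squares(lambda p:np.hypot(P[:,0]-p[0],P[:,1]-p[1])-r,[578,9],loss='soft_l1',f_scale=1); return f.x, np.sqrt(np.mean(f.fun**2))
for n,lo,hi,r in(('collar',138,148,25),('blade',76,95,13),('shank',102,134,6),('dockcollar',33,40,45)):
    m=band(lo,hi,578,9,r+12); P=W[m]; print(n,len(P),P.mean(0),circ(P,r))
    if n=='blade':
        C=np.cov((P[:,:2]-P[:,:2].mean(0)).T); e,V=np.linalg.eigh(C); print(np.degrees(np.arctan2(V[1,1],V[0,1])),e)
        print(np.percentile(P[:,2],[2,50,98]))
# disc top centre by colour/depth
m=band(43.5,49,578,9,50); P=W[m]; print('disc',len(P),cv2.minEnclosingCircle(P[:,:2].astype(np.float32)),P.mean(0))
m0=pickle.load(open('scene0.pkl','rb')); W=cloud(m0); m=band(43.5,49,578,9,50);P=W[m];print('disc0',len(P),cv2.minEnclosingCircle(P[:,:2].astype(np.float32)),P.mean(0))
m=band(33,40,578,9,57); print('dc0',circ(W[m],45))
E
```

```text
collar 85 [586.22932526  17.02541926 144.99380538] (array([572.78092754,   7.48733647]), np.float64(3.734297074090313))
blade 49 [577.81560228   9.7437459   85.97570367] (array([570.03441111,   2.24217759]), np.float64(2.10407477888002))
139.3538122196863 [ 4.55075323 60.22480711]
[78.42083454 86.06821406 94.62076017]
shank 34 [579.45609427  11.43920326 112.45116493] (array([575.87518546,   9.86982005]), np.float64(1.9075465824872404))
dockcollar 165 [594.92293142  16.43350147  36.06006988] (array([575.49862732,   9.57579705]), np.float64(9.243511915347042))
disc 326 ((579.1340942382812, 13.840595245361328), 44.6070671081543) [579.09633146  12.65345022  46.52015998]
disc0 332 ((579.3351440429688, 12.04586124420166), 45.031681060791016) [577.63191518  10.9891667   46.55996798]
dc0 (array([575.8646064,   8.6066149]), np.float64(8.955266244080958))
```

```bash
python3 - <<'E'
from h import *
s=pickle.load(open('scene3.pkl','rb')); s0=pickle.load(open('scene0.pkl','rb'))
def proj(c,P):
    f,cx,cy=K(c); q=np.array(c['R'])@np.array(P,float)+c['t']; return q[:2]/q[2]*f+[cx,cy]
for z in(140,146,120,100,97,75): print(z,proj(s,(578,9,z)))
for y in(.7,): pass
print('disc c',proj(s,(577.9,8,46)),'perp n mm->px',proj(s,(578.46,8.83,46))-proj(s,(577.9,8,46)),proj(s,(578.4,8.8,75))-proj(s,(577.9,8,75)))
ang=np.linspace(0,2*np.pi,180)
def ell(cx,cy,z,r): 
    E=np.array([proj(s,(cx+r*np.cos(a),cy+r*np.sin(a),z)) for a in ang]); return E
im=cv2.resize(s['img'][180:300,235:355],None,fx=5,fy=5,interpolation=cv2.INTER_CUBIC)
def draw(E,col): cv2.polylines(im,[np.round((E-[235,180]+.5)*5).astype(int)],True,col,1)
draw(ell(578,9,140,25),(0,255,0));draw(ell(577.9,8,46,36),(0,0,255));draw(ell(577.9,8,41,45),(255,255,0))
a=np.radians(-34.2);d=np.array([np.cos(a),np.sin(a)])*13;n=np.array([-np.sin(a),np.cos(a)])*2.5
draw(np.array([proj(s,(578+e*d[0]+g*n[0],9+e*d[1]+g*n[1],z)) for e,g,z in((-1,1,75),(1,1,75),(1,1,97),(-1,1,97))]),(255,0,255))
cv2.imwrite('pics/o3.png',im)
g=s['img'].astype(int)
for r in (212,213,214,220,222,224,226): print(r,[list(map(int,g[r,u])) for u in range(280,297)] if 0 else g[r,278:300].mean(1).astype(int))
E
```

```text
140 [286.56145555 206.87983327]
146 [286.58747094 205.00926237]
120 [286.47577643 213.04037512]
100 [286.39166194 219.08841571]
97 [286.37917707 219.9861088 ]
75 [286.28865455 226.49490333]
disc c [285.87262125 234.71873174] perp n mm->px [0.15017021 0.23399849] [0.15499611 0.215809  ]
212 [131 132 132 124 116 104  91  64  58  71  83  93  95 103 121 129 134 137
 137 137 136 136]
213 [132 131 134 132 132 129 117  86  81 102 116 123 126 128 134 136 137 136
 137 136 136 136]
214 [133 130 132 131 134 133 123  92  89 111 126 131 133 134 135 135 136 135
 136 137 136 136]
220 [ 97  84  72  68  87 106 105  95  98 115 123 124 123 124 129 135 138 139
 139 138 139 138]
222 [ 70  71  71  72  90 118 125 122 122 121 122 121 122 117  98  93 108 126
 138 138 141 139]
224 [ 71  73  70  71  90 118 124 122 120 123 122 122 122 114  92  76  72  75
  83  98 116 134]
226 [ 71  77  82  86  94 117 121 121 121 121 121 120 119 114  98  92  78  72
  68  69  70  76]
```

View pics/o3.png

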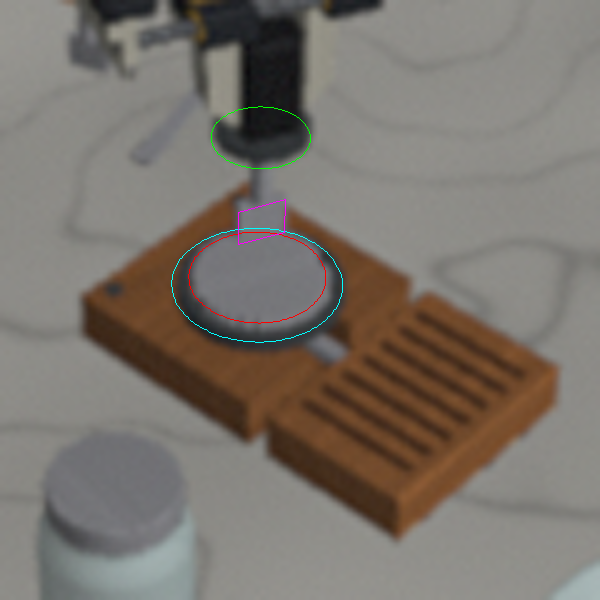

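```bash
python3 - <<'E'
from h import *
s=pickle.load(open('scene3.pkl','rb')); 
def proj(c,P):
    f,cx,cy=K(c); q=np.array(c['R'])@np.array(P,float)+c['t']; return q[:2]/q[2]*f+[cx,cy]
u0,v0,F=262,190,12
im=cv2.resize(s['img'][v0:v0+48,u0:u0+50],None,fx=F,fy=F,interpolation=cv2.INTER_NEAREST)
im=np.clip(im.astype(float)*1.5,0,255).astype(np.uint8)
ang=np.linspace(0,2*np.pi,180)
for z in(140,146):
  E=np.array([proj(s,(578+25*np.cos(a),9+25*np.sin(a),z)) for a in ang]); cv2.polylines(im,[np.round((E-[u0,v0]+.5)*F).astype(int)],True,(0,255,0),1)
cv2.imwrite('pics/z3.png',im)
s0=pickle.load(open('scene0.pkl','rb'));g=s0['img'].astype(int)
u0,v0,F=262,215,12
im=cv2.resize(s0['img'][v0:v0+45,u0:u0+50],None,fx=F,fy=F,interpolation=cv2.INTER_NEAREST);im=np.clip(im.astype(float)*1.5,0,255).astype(np.uint8)
for z,r in((46,36),(41,45)):
  E=np.array([proj(s,(577.9+r*np.cos(a),8+r*np.sin(a),z)) for a in ang]); cv2.polylines(im,[np.round((E-[u0,v0]+.5)*F).astype(int)],True,(0,255,0),1)
cv2.imwrite('pics/z0.png',im)
E
```

```text
(no output)
```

View pics/z3.png

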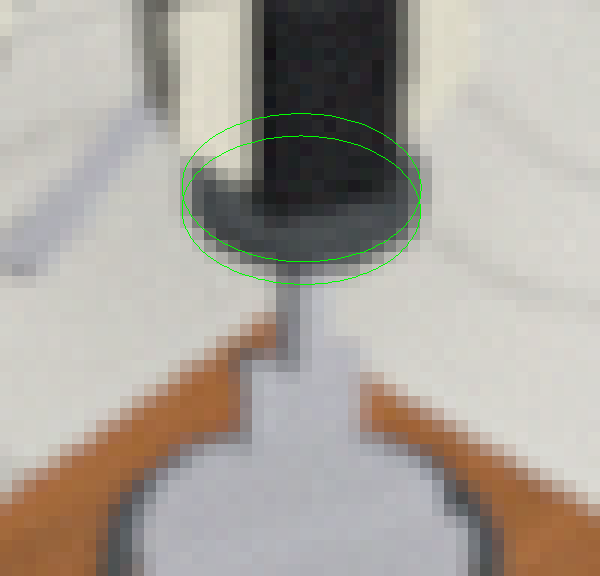

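View pics/z0.png

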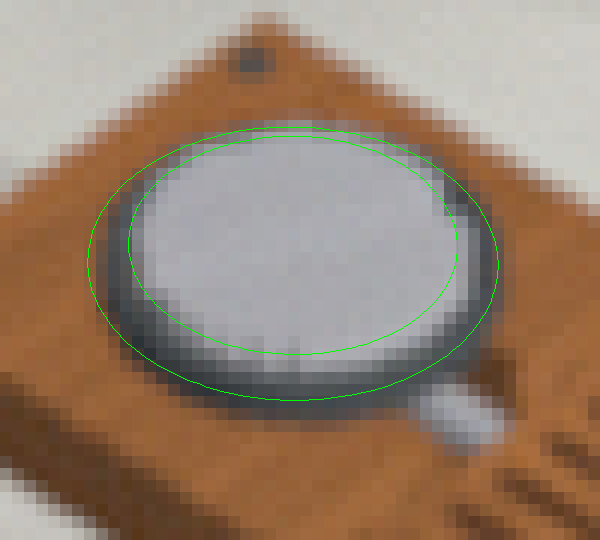

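The tool sits over the disc. From the scene view the slot is about 2 mm further along its normal, while the top view says -0.9 mm. I split the difference (+0.4, +0.7) and lower it gently, watching the force for contact at z 46.

Request:
servo_tool(
  angular=[
    [0,0,0],
    [0,0,0],
    [0,0,0],
    [0,0,0],
    [0,0,0],
    [0,0,0],
    [0,0,0],
  ],
  slide=[
    [0.4,0.7,-8],
    [0.4,0.7,-16],
    [0.4,0.7,-22],
    [0.4,0.7,-25],
    [0.4,0.7,-26],
    [0.4,0.7,-26],
    [0.4,0.7,-26],
  ],
  grip=[-1,-1,-1,-1,-1,-1,-1],
)

```text
time: 6.73
tool_pos: [578.5, 9.8, 132.8]
tcp_rot: [3.141, -0.0, 0.974]
contact_force: [0.4, 1.3, -0.2]
grip_width: 32.0
```

Request:
servo_tool(
  angular=[
    [0,0,0],
    [0,0,0],
    [0,0,0],
    [0,0,0],
    [0,0,0],
    [0,0,0],
  ],
  slide=[
    [0,0,-1],
    [0,0,-2],
    [0,0,-3],
    [0,0,-4],
    [0,0,-5],
    [0,0,-5],
  ],
  grip=[-1,-1,-1,-1,-1,-1],
)

```text
time: 7.23
tool_pos: [578.3, 9.8, 127.5]
tcp_rot: [-3.141, 0.0, 0.974]
contact_force: [-0.1, -0.0, -1.0]
grip_width: 32.2
```

Request:
servo_tool(
  angular=[
    [0,0,0],
    [0,0,0],
    [0,0,0],
    [0,0,0],
    [0,0,0],
  ],
  slide=[
    [0,0,-1],
    [0,0,-2],
    [0,0,-3],
    [0,0,-4],
    [0,0,-4],
  ],
  grip=[-1,-1,-1,-1,-1],
)

```text
time: 7.65
tool_pos: [578.3, 9.9, 123.5]
tcp_rot: [-3.141, 0.0, 0.974]
contact_force: [-0.2, 0.4, -1.7]
grip_width: 31.9
```

```bash
python3 - <<'E'
from h import *
print({k:np.round(v,3) for k,v in bot.get_obs().items() if k in('tool_pos','contact_force','moment')})
c=grab('scene','scene4')
cv2.imwrite('pics/a4.png',cv2.resize(c['img'][185:285,240:350],None,fx=6,fy=6,interpolation=cv2.INTER_CUBIC))
E
```

```text
{'tool_pos': array([578.257,   9.851, 123.456]), 'contact_force': array([-0.236,  0.398, -1.668]), 'moment': array([-0.087,  0.064, -0.006])}
```

View pics/a4.png

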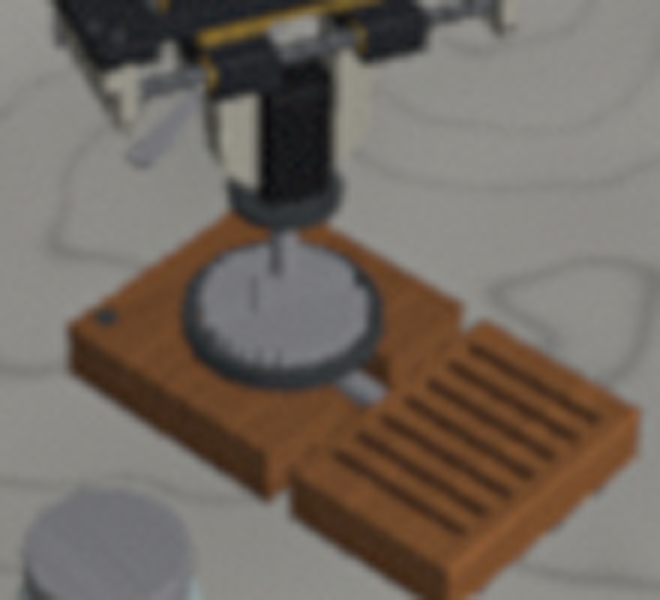

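No contact force with the tip about 6 mm below the disc top, so the blade is in the slot. I'll lower it a further 4.5 mm, to roughly 1 mm above the floor.

Request:
servo_tool(
  angular=[
    [0,0,0],
    [0,0,0],
    [0,0,0],
    [0,0,0],
    [0,0,0],
    [0,0,0],
  ],
  slide=[
    [0,0,-1],
    [0,0,-2],
    [0,0,-3],
    [0,0,-4],
    [0,0,-4.5],
    [0,0,-4.5],
  ],
  grip=[-1,-1,-1,-1,-1,-1],
)

```text
time: 8.2
tool_pos: [578.3, 9.9, 119.0]
tcp_rot: [-3.141, 0.0, 0.974]
contact_force: [-0.6, 0.1, -2.0]
grip_width: 32.2
```

Request:
servo_tool(
  angular=[
    [0,0,-3],
    [0,0,-6],
    [0,0,-9],
    [0,0,-12],
    [0,0,-15],
    [0,0,-18],
    [0,0,-21],
    [0,0,-24],
    [0,0,-24],
  ],
  slide=[
    [0,0,0],
    [0,0,0],
    [0,0,0],
    [0,0,0],
    [0,0,0],
    [0,0,0],
    [0,0,0],
    [0,0,0],
    [0,0,0],
  ],
  grip=[-1,-1,-1,-1,-1,-1,-1,-1,-1],
)

```text
time: 8.95
tool_pos: [578.1, 9.6, 119.2]
tcp_rot: [3.141, 0.001, 0.553]
contact_force: [-1.0, -1.5, -0.8]
grip_width: 32.2
```

```bash
python3 - <<'E'
from h import *
print({k:np.round(v,3) for k,v in bot.get_obs().items() if k in('tool_pos','tcp_rot','contact_force','moment','joint_positions')})
c=grab('scene','scene5')
cv2.imwrite('pics/a5.png',cv2.resize(c['img'][185:285,240:350],None,fx=6,fy=6,interpolation=cv2.INTER_CUBIC))
E
```

```text
{'joint_positions': array([-1.160e-01,  5.400e-01,  1.521e+00, -1.000e-03,  1.081e+00,
        9.020e-01]), 'tool_pos': array([578.143,   9.587, 119.217]), 'tcp_rot': array([3.141e+00, 1.000e-03, 5.530e-01]), 'contact_force': array([-0.986, -1.465, -0.792]), 'moment': array([-0.33 ,  0.336,  0.108])}
```

View pics/a5.png

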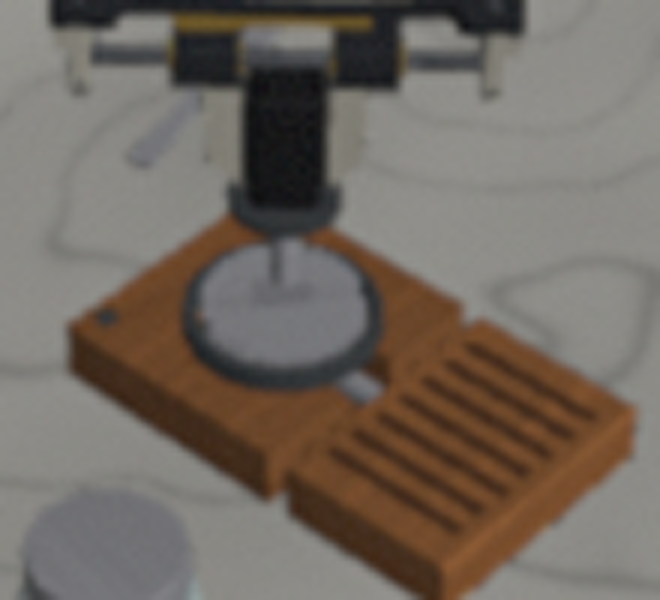

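Moment is about 0.11 N m about z and the gap is closing, so the disc is turning. I'll continue.

Request:
servo_tool(
  angular=[
    [0,0,-3],
    [0,0,-6],
    [0,0,-9],
    [0,0,-12],
    [0,0,-15],
    [0,0,-18],
    [0,0,-21],
    [0,0,-24],
    [0,0,-27],
    [0,0,-30],
  ],
  slide=[
    [0,0,0],
    [0,0,0],
    [0,0,0],
    [0,0,0],
    [0,0,0],
    [0,0,0],
    [0,0,0],
    [0,0,0],
    [0,0,0],
    [0,0,0],
  ],
  grip=[-1,-1,-1,-1,-1,-1,-1,-1,-1,-1],
)

```text
time: 9.83
tool_pos: [578.2, 9.3, 119.2]
tcp_rot: [3.141, 0.001, 0.031]
contact_force: [-0.9, -2.2, -0.5]
grip_width: 32.4
```

Request:
servo_tool(
  angular=[
    [0,0,-3],
    [0,0,-6],
    [0,0,-9],
    [0,0,-11],
    [0,0,-13],
    [0,0,-13],
  ],
  slide=[
    [0,0,0],
    [0,0,0],
    [0,0,0],
    [0,0,0],
    [0,0,0],
    [0,0,0],
  ],
  grip=[-1,-1,-1,-1,-1,-1],
)

```text
time: 10.33
tool_pos: [578.2, 9.3, 119.2]
tcp_rot: [3.14, 0.0, -0.195]
contact_force: [-1.9, -3.5, -0.8]
grip_width: 32.0
```

```bash
cat > st.py <<'E'
from h import *
import sys
print({k:np.round(v,3) for k,v in bot.get_obs().items() if k in('time','tool_pos','tcp_rot','contact_force','moment','joint_positions')})
n=sys.argv[1]
c=grab('scene','scene'+n)
cv2.imwrite(f'pics/a{n}.png',cv2.resize(c['img'][185:285,240:350],None,fx=6,fy=6,interpolation=cv2.INTER_CUBIC))
E
python3 st.py 6
```

```text
{'time': np.float64(10.333), 'joint_positions': array([-1.160e-01,  5.400e-01,  1.521e+00, -1.000e-03,  1.081e+00,
        1.651e+00]), 'tool_pos': array([578.197,   9.274, 119.239]), 'tcp_rot': array([ 3.14 ,  0.   , -0.195]), 'contact_force': array([-1.944, -3.485, -0.827]), 'moment': array([-0.838,  0.511,  0.104])}
```

View pics/a6.png

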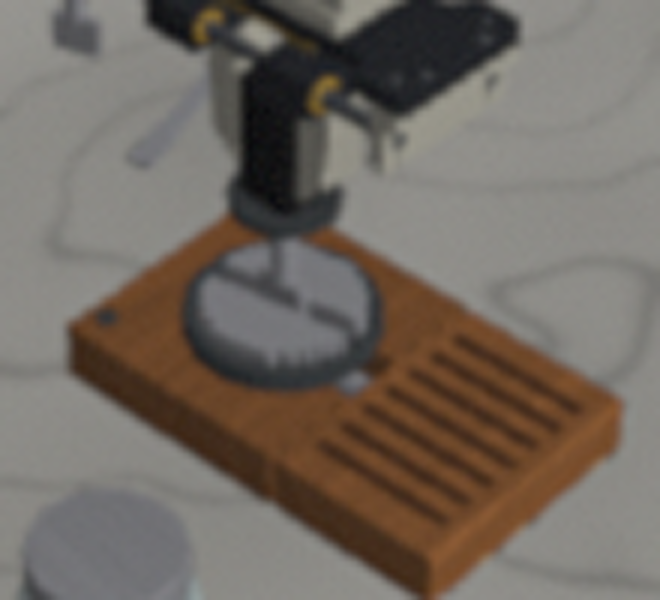

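The leaf is nearly flush, and the slot is visible along the bolt line. I'll keep turning until the moment shows the hard stop.

Request:
servo_tool(
  angular=[
    [0,0,-2],
    [0,0,-4],
    [0,0,-6],
    [0,0,-6],
  ],
  slide=[
    [0,0,0],
    [0,0,0],
    [0,0,0],
    [0,0,0],
  ],
  grip=[-1,-1,-1,-1],
)

```text
time: 10.72
tool_pos: [578.2, 9.3, 119.2]
tcp_rot: [3.14, 0.0, -0.299]
contact_force: [-1.7, -4.6, -1.2]
grip_width: 32.0
```

```bash
python3 st.py 7
```

```text
{'time': np.float64(10.717), 'joint_positions': array([-1.160e-01,  5.400e-01,  1.521e+00, -1.000e-03,  1.081e+00,
        1.755e+00]), 'tool_pos': array([578.214,   9.277, 119.234]), 'tcp_rot': array([ 3.14 ,  0.   , -0.299]), 'contact_force': array([-1.738, -4.608, -1.209]), 'moment': array([-1.058,  0.667,  0.049])}
```

View pics/a7.png

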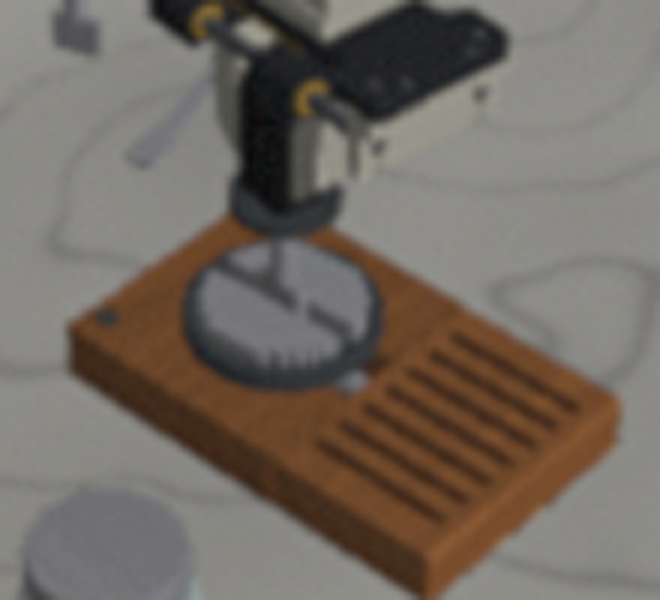

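Request:
servo_tool(
  angular=[
    [0,0,-2],
    [0,0,-4],
    [0,0,-5],
    [0,0,-5],
  ],
  slide=[
    [0,0,0],
    [0,0,0],
    [0,0,0],
    [0,0,0],
  ],
  grip=[-1,-1,-1,-1],
)

```text
time: 11.1
tool_pos: [578.1, 9.3, 119.2]
tcp_rot: [3.14, 0.0, -0.386]
contact_force: [-2.1, -3.8, -0.2]
grip_width: 31.6
```

```bash
python3 st.py 8; python3 - <<'E'
from h import *
for n in ('0','5','6','7','8'):
    s=pickle.load(open(f'scene{n}.pkl','rb')); W=cloud(s); img=s['img'].astype(int)
    # leaf far edge: wood pixels near z30, coordinate along bolt line
    d=np.array([np.cos(np.radians(81)),np.sin(np.radians(81))]); p=np.array([-d[1],d[0]])
    A=(W[...,:2]-[578,10])@d; B=(W[...,:2]-[578,10])@p
    m=(abs(W[...,2]-30)<3)&(abs(B)<50)&(A>60)&(A<180)&(img[...,2]>img[...,0]+25); print(n,np.percentile(A[m],[50,90,97]))
E
```

```text
{'time': np.float64(11.1), 'joint_positions': array([-1.160e-01,  5.400e-01,  1.521e+00, -1.000e-03,  1.081e+00,
        1.841e+00]), 'tool_pos': array([578.133,   9.344, 119.227]), 'tcp_rot': array([ 3.14 ,  0.   , -0.386]), 'contact_force': array([-2.13 , -3.831, -0.214]), 'moment': array([-1.157,  0.764,  0.173])}
0 [109.0020417  142.81190863 147.76210619]
5 [106.12807406 141.00268952 145.59212665]
6 [102.80336698 133.80225575 138.22180346]
7 [102.6290524  133.17850123 137.508149  ]
8 [101.05501436 132.87818575 136.9114578 ]
```

View pics/a8.png

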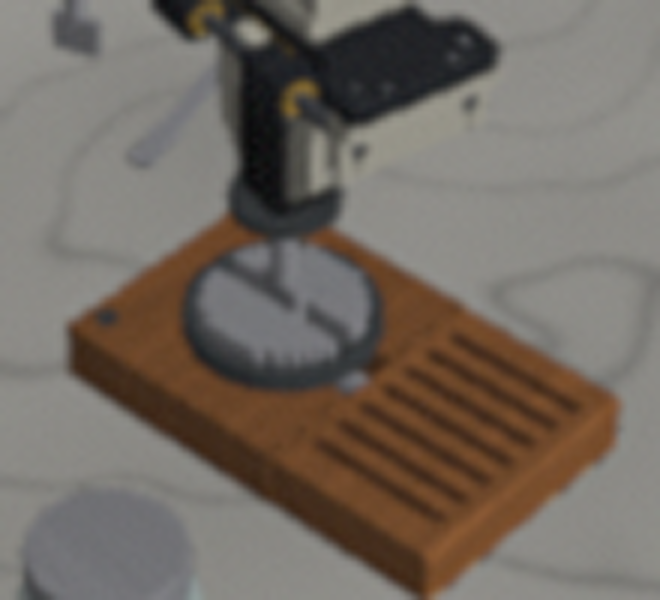

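Request:
servo_tool(
  angular=[
    [0,0,-2],
    [0,0,-4],
    [0,0,-5],
    [0,0,-5],
    [0,0,-5],
  ],
  slide=[
    [0,0,0],
    [0,0,0],
    [0,0,0],
    [0,0,0],
    [0,0,0],
  ],
  grip=[-1,-1,-1,-1,-1],
)

```text
time: 11.57
tool_pos: [578.0, 9.3, 119.3]
tcp_rot: [3.14, 0.0, -0.47]
contact_force: [-2.4, -4.8, 0.4]
grip_width: 31.9
```

```bash
python3 st.py 9; python3 - <<'E'
from h import *
for n in ('8','9'):
    s=pickle.load(open(f'scene{n}.pkl','rb')); W=cloud(s); img=s['img'].astype(int)
    d=np.array([np.cos(np.radians(81)),np.sin(np.radians(81))]); p=np.array([-d[1],d[0]])
    A=(W[...,:2]-[578,10])@d; B=(W[...,:2]-[578,10])@p
    m=(abs(W[...,2]-30)<3)&(abs(B)<50)&(A>60)&(A<180)&(img[...,2]>img[...,0]+25); print(n,np.percentile(A[m],[50,90,97]))
E
```

```text
{'time': np.float64(11.567), 'joint_positions': array([-0.115,  0.54 ,  1.521, -0.002,  1.082,  1.926]), 'tool_pos': array([577.992,   9.329, 119.265]), 'tcp_rot': array([ 3.14,  0.  , -0.47]), 'contact_force': array([-2.417, -4.771,  0.394]), 'moment': array([-1.164,  0.838,  0.975])}
8 [101.05501436 132.87818575 136.9114578 ]
9 [102.32267949 132.9449193  137.0749485 ]
```

View pics/a9.png

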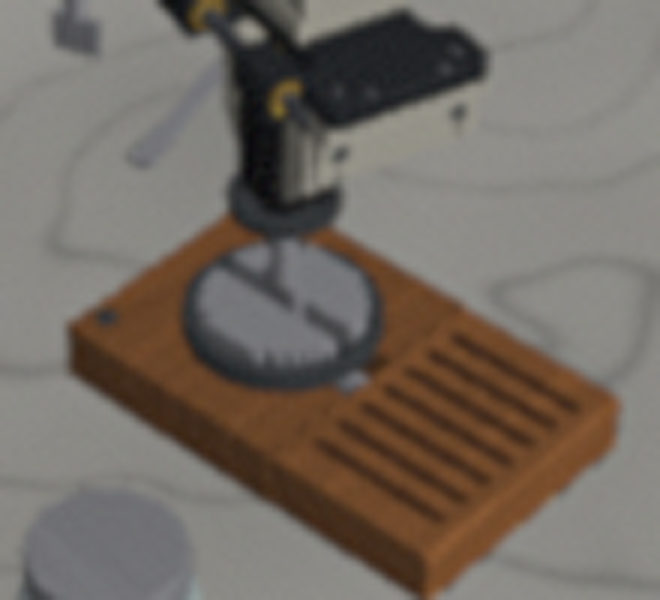

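The moment jumps to about 1 N m with no further leaf travel (11 mm in total), so the disc is at its stop. I'll unwind 14° within the slot play and lift straight out.

Request:
servo_tool(
  angular=[
    [0,0,4],
    [0,0,8],
    [0,0,11],
    [0,0,14],
    [0,0,14],
    [0,0,14],
    [0,0,14],
  ],
  slide=[
    [0,0,0],
    [0,0,0],
    [0,0,0],
    [0,0,0],
    [0,0,0],
    [0,0,0],
    [0,0,0],
  ],
  grip=[-1,-1,-1,-1,-1,-1,-1],
)

```text
time: 12.2
tool_pos: [578.6, 10.2, 119.2]
tcp_rot: [-3.141, -0.0, -0.231]
contact_force: [-0.0, -0.1, -2.5]
grip_width: 31.9
```

Request:
servo_tool(
  angular=[
    [0,0,0],
    [0,0,0],
    [0,0,0],
    [0,0,0],
    [0,0,0],
    [0,0,0],
    [0,0,0],
    [0,0,0],
    [0,0,0],
    [0,0,0],
  ],
  slide=[
    [0,0,3],
    [0,0,8],
    [0,0,14],
    [0,0,24],
    [0,0,40],
    [0,0,60],
    [0,0,85],
    [0,0,110],
    [0,0,120],
    [0,0,120],
  ],
  grip=[-1,-1,-1,-1,-1,-1,-1,-1,-1,-1],
)

```text
time: 13.03
tool_pos: [579.8, 9.8, 242.8]
tcp_rot: [-3.141, -0.007, -0.23]
contact_force: [-0.4, 0.6, -2.0]
grip_width: 31.9
```

```bash
python3 st.py 10; python3 - <<'E'
from h import *
s=pickle.load(open('scene10.pkl','rb'));cv2.imwrite('pics/c10.png',cv2.resize(s['img'][130:290,220:380],None,fx=3.7,fy=3.7,interpolation=cv2.INTER_CUBIC))
E
```

```text
{'time': np.float64(13.033), 'joint_positions': array([-0.115,  0.429,  1.346, -0.   ,  1.36 ,  1.686]), 'tool_pos': array([579.805,   9.755, 242.754]), 'tcp_rot': array([-3.141, -0.007, -0.23 ]), 'contact_force': array([-0.354,  0.621, -2.023]), 'moment': array([-0.027,  0.247, -0.014])}
```

View pics/c10.png

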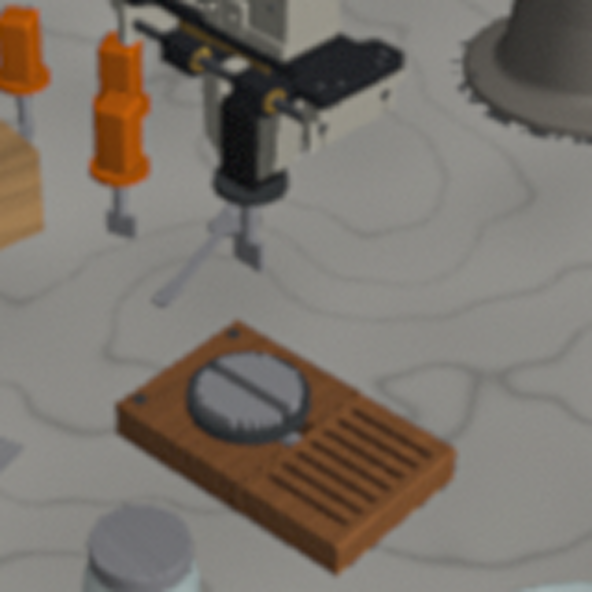

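The leaf is flush, the slot lies along the bolt line and the driver is upright in the grip. I'll return to the stand.

Request:
servo_tool(
  angular=[
    [0,0,6],
    [0,0,13],
    [0,0,20],
    [0,0,27],
    [0,0,34],
    [0,0,41],
    [0,0,48],
    [0,0,55],
    [0,0,62],
    [0,0,69],
  ],
  slide=[
    [-5,-18,0],
    [-13,-50,0],
    [-22,-84,0],
    [-31,-118,0],
    [-40,-152,0],
    [-48,-186,0],
    [-57,-220,0],
    [-65,-254,0],
    [-74,-285,0],
    [-80,-310,0],
  ],
  grip=[-1,-1,-1,-1,-1,-1,-1,-1,-1,-1],
)

```text
time: 13.92
tool_pos: [496.6, -302.1, 237.0]
tcp_rot: [-3.138, 0.0, 0.979]
contact_force: [1.0, -0.7, -1.9]
grip_width: 31.5
```

Request:
servo_tool(
  angular=[
    [0,0,7],
    [0,0,14],
    [0,0,16],
    [0,0,16],
    [0,0,16],
    [0,0,16],
    [0,0,16],
  ],
  slide=[
    [-2,-10,0],
    [-3.7,-14.5,0],
    [-3.7,-14.5,-15],
    [-3.7,-14.5,-35],
    [-3.7,-14.5,-50],
    [-3.7,-14.5,-55],
    [-3.7,-14.5,-55],
  ],
  grip=[-1,-1,-1,-1,-1,-1,-1],
)

```text
time: 14.5
tool_pos: [493.5, -313.7, 181.4]
tcp_rot: [-3.136, -0.002, 1.253]
contact_force: [-0.2, 0.5, -1.6]
grip_width: 31.6
```

```bash
python3 st.py 11; python3 - <<'E'
from h import *
s=pickle.load(open('scene11.pkl','rb'));cv2.imwrite('pics/c11.png',cv2.resize(s['img'][100:220,155:275],None,fx=5,fy=5,interpolation=cv2.INTER_CUBIC))
E
```

```text
{'time': np.float64(14.5), 'joint_positions': array([-0.697,  0.491,  1.417,  0.   ,  1.238, -0.379]), 'tool_pos': array([ 493.487, -313.68 ,  181.356]), 'tcp_rot': array([-3.136e+00, -2.000e-03,  1.253e+00]), 'contact_force': array([-0.196,  0.504, -1.593]), 'moment': array([-0.097,  0.147,  0.042])}
```

View pics/c11.png

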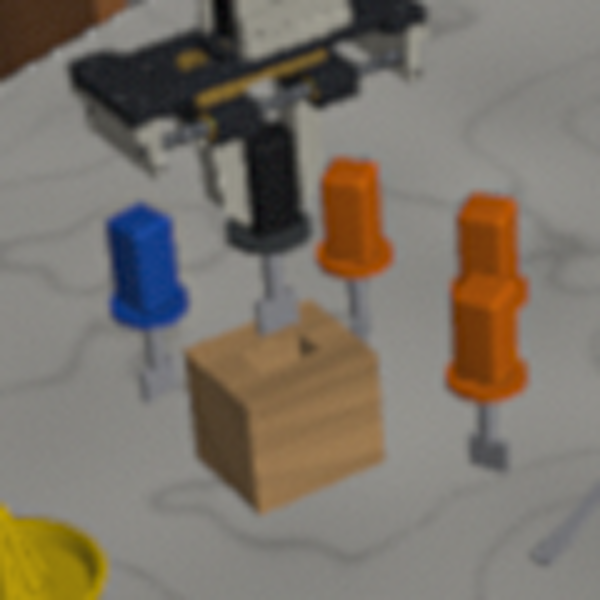

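The blade (crop 275,310) hangs just above the opening (crop 290,350). I'll lower it in.

Request:
servo_tool(
  angular=[
    [0,0,0],
    [0,0,0],
    [0,0,0],
    [0,0,0],
    [0,0,0],
    [0,0,0],
    [0,0,0],
    [0,0,0],
  ],
  slide=[
    [0,0,-6],
    [0,0,-12],
    [0,0,-18],
    [0,0,-24],
    [0,0,-30],
    [0,0,-36],
    [0,0,-40],
    [0,0,-40],
  ],
  grip=[-1,-1,-1,-1,-1,-1,-1,-1],
)

```text
time: 15.22
tool_pos: [494.3, -314.3, 143.1]
tcp_rot: [-3.14, -0.001, 1.253]
contact_force: [0.4, 0.5, -1.5]
grip_width: 31.8
```

Request:
servo_tool(
  angular=[
    [0,0,0],
    [0,0,0],
    [0,0,0],
    [0,0,0],
    [0,0,0],
    [0,0,0],
    [0,0,0],
    [0,0,0],
    [0,0,0],
  ],
  slide=[
    [0,0,-8],
    [0,0,-16],
    [0,0,-24],
    [0,0,-32],
    [0,0,-38],
    [0,0,-42],
    [0,0,-44],
    [0,0,-45],
    [0,0,-45],
  ],
  grip=[-1,-1,-1,-1,-1,-1,-1,-1,-1],
)

```text
time: 15.97
tool_pos: [494.8, -314.7, 99.2]
tcp_rot: [3.141, 0.0, 1.253]
contact_force: [-0.4, -0.8, -1.5]
grip_width: 31.9
```

```bash
python3 st.py 12; python3 - <<'E'
from h import *
s=pickle.load(open('scene12.pkl','rb'));cv2.imwrite('pics/c12.png',cv2.resize(s['img'][100:220,155:275],None,fx=5,fy=5,interpolation=cv2.INTER_CUBIC))
E
```

```text
{'time': np.float64(15.967), 'joint_positions': array([-0.697,  0.576,  1.518,  0.   ,  1.047, -0.38 ]), 'tool_pos': array([ 494.778, -314.716,   99.206]), 'tcp_rot': array([3.141, 0.   , 1.253]), 'contact_force': array([-0.433, -0.758, -1.522]), 'moment': array([-0.123,  0.114, -0.014])}
```

View pics/c12.png

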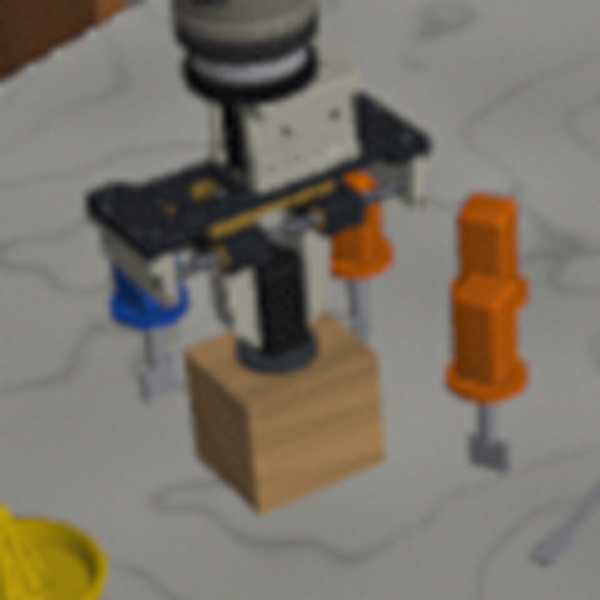

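The collar sits at the stand top and the tool weight is still carried (-1.5 N), so it is about 0.5 mm above. I'll lower 0.5 mm and release.

Request:
servo_tool(
  angular=[
    [0,0,0],
    [0,0,0],
    [0,0,0],
    [0,0,0],
    [0,0,0],
    [0,0,0],
    [0,0,0],
    [0,0,0],
    [0,0,0],
    [0,0,0],
  ],
  slide=[
    [0,0,-0.5],
    [0,0,-0.5],
    [0,0,-0.5],
    [0,0,-0.5],
    [0,0,-0.5],
    [0,0,-0.5],
    [0,0,-0.5],
    [0,0,-0.5],
    [0,0,-0.5],
    [0,0,-0.5],
  ],
  grip=[-1,-0.2,0,0.3,0.6,1,1,1,1,1],
)

```text
time: 16.85
tool_pos: [494.7, -314.7, 98.7]
tcp_rot: [3.141, 0.0, 1.253]
contact_force: [-0.3, 0.5, 0.3]
grip_width: 85.6
```

Request:
servo_tool(
  angular=[
    [0,0,0],
    [0,0,0],
    [0,0,0],
    [0,0,0],
    [0,0,0],
    [0,0,0],
    [0,0,0],
    [0,0,0],
    [0,0,0],
    [0,0,0],
  ],
  slide=[
    [0,0,0],
    [0,0,5],
    [0,0,15],
    [0,0,30],
    [0,0,50],
    [0,0,80],
    [0,0,115],
    [0,0,140],
    [0,0,150],
    [0,0,150],
  ],
  grip=[1,1,1,1,1,1,1,1,1,1],
)

```text
time: 17.68
tool_pos: [495.7, -315.4, 252.3]
tcp_rot: [3.136, 0.002, 1.253]
contact_force: [0.4, 1.7, -0.6]
grip_width: 91.9
```

Request:
servo_tool(
  angular=[
    [0,0,0],
    [0,0,0],
    [0,0,0],
    [0,0,0],
    [0,0,0],
    [0,0,0],
    [0,0,0],
    [0,0,0],
    [0,0,0],
    [0,0,0],
  ],
  slide=[
    [0,20,0],
    [0,60,0],
    [0,100,0],
    [0,140,0],
    [-5,180,0],
    [-10,220,0],
    [-15,260,0],
    [-20,300,0],
    [-25,330,0],
    [-25,340,0],
  ],
  grip=[1,1,1,1,1,1,1,1,1,1],
)

```text
time: 18.52
tool_pos: [467.5, 29.1, 247.2]
tcp_rot: [-3.138, -0.0, 1.256]
contact_force: [-0.0, 0.1, 0.2]
grip_width: 91.8
```

Request:
servo_tool(
  angular=[
    [0,0,0],
    [0,0,0],
    [0,0,0],
    [0,0,0],
    [0,0,0],
    [0,0,0],
    [0,0,0],
    [0,0,0],
    [0,0,0],
    [0,0,0],
  ],
  slide=[
    [0,30,0],
    [0,70,0],
    [0,110,0],
    [-10,150,0],
    [-20,190,0],
    [-30,230,0],
    [-40,260,0],
    [-50,280,0],
    [-50,280,0],
    [-50,280,0],
  ],
  grip=[1,1,1,1,1,1,1,1,1,1],
)

```text
time: 19.35
tool_pos: [419.1, 305.5, 247.2]
tcp_rot: [-3.14, 0.002, 1.255]
contact_force: [-0.4, 0.6, 0.5]
grip_width: 91.9
```

```bash
python3 st.py 13; python3 - <<'E'
from h import *
t=grab('top','top13'); s=pickle.load(open('scene13.pkl','rb'))
W=cloud(t)
box=np.zeros(W.shape[:2],bool); box[210:268,365:420]=1
m=box&(W[...,2]>138); print('handle',m.sum(),np.median(W[m],0))
m=box&(W[...,2]>84)&(W[...,2]<90); print('collar',np.median(W[m],0))
d=np.zeros_like(box); d[165:240,190:295]=1
im=t['img'].astype(int); q=d&(abs(W[...,2]-30)<4)&(im[...,2]>im[...,0]+25)
print(cv2.minAreaRect(W[q][:,:2].astype(np.float32)))
cv2.imwrite('pics/t13.png',t['img']); 
a=cv2.resize(s['img'][130:250,170:290],None,fx=5,fy=5,interpolation=cv2.INTER_CUBIC);cv2.imwrite('pics/c13.png',a)
E
```

```text
{'time': np.float64(19.35), 'joint_positions': array([ 4.820e-01,  3.160e-01,  1.504e+00, -1.000e-03,  1.324e+00,
        7.980e-01]), 'tool_pos': array([419.084, 305.522, 247.232]), 'tcp_rot': array([-3.140e+00,  2.000e-03,  1.255e+00]), 'contact_force': array([-0.388,  0.598,  0.481]), 'moment': array([-0.123,  0.14 ,  0.036])}
handle 212 [ 494.78821945 -314.36221444  145.99990783]
collar [ 484.852865   -303.35107334   86.0086201 ]
((583.9014892578125, 41.6773681640625), (207.95167541503906, 130.76324462890625), 80.94868469238281)
```

View pics/t13.png

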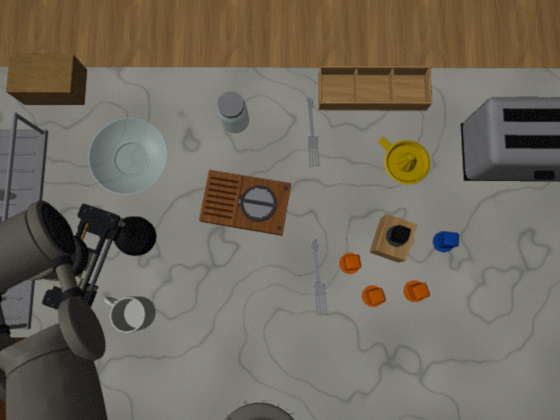

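View pics/c13.png

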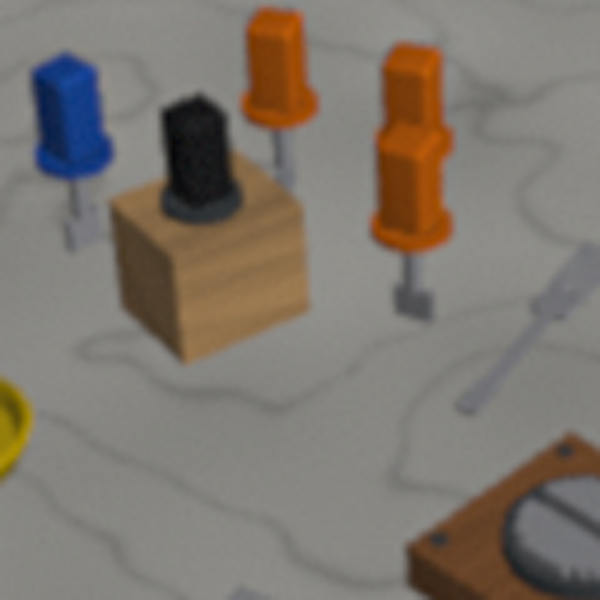

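The top view shows the dock and leaf as one 208 mm block, the slot along the bolt line and the driver seated with its top at z 146.0. The bystanders are unmoved and the hand is clear at z 247, so I'm handing the job in.

```bash
python3 -c "
from plant import bot
print(bot.close_job())"
```

```text
the job is handed in; nothing more can be done
None
```

The job is done and handed in at about 19.4 s of the 53 s allowed. The screwdriver went into the cam slot, turned the disc to its hard stop, and is back in its stand.

- **Cam and leaf:** At the stop the turning moment jumped to about 1 N m and the leaf moved no further. In the last top view the slot lies along the bolt line. Dock and leaf measure 208.0 mm together, exactly 120 + 88, so the gap is closed.
- **Screwdriver:** It stands upright with its handle top at z 146.0 mm. The axis is at (494.8, -314.4), within about 1 mm of where it started.
- **Surroundings:** The bystanders look unmoved in the last pictures; I compared them by eye, not by measurement. The hand is empty and clear at z 247 mm.
- **What disagreed:** The two cameras differed by about 3 mm on where the disc was, across the slot. I aimed between them, and the blade went in without any contact force.

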